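Put the wheel tools away in the bench chest and shut the drawer

ROBOT

A 6-joint arm with a two-finger parallel gripper is mounted at the origin on the work surface. World frame = base frame: x ahead of the robot, y to its left, z up, the work surface at z = 0. Lengths are in m, angles in rad, forces in N, time in s.
With the tool pointing down it reaches from about 0.35 to 0.975 m from the base axis. Payload 7.1 kg.
Tool frame: the origin (TCP) lies at the centre of the arm's flange, where the gripper is bolted on; the fingertips stand 182 mm ahead of it and the grasp point (between the pads) lies 163 mm ahead of it; y points along the fingers, z is the direction in which the jaws open and shut, and the axes are right-handed (so a half turn about y gives the same grasp; the last joint's range is limited). The gripper opens to 88 mm and grips with 3 to 60 N. Pads are 20 mm wide; open, the fingers measure 115 mm over their backs; the gripper's body (75 mm by 178 mm) begins 61 mm behind the grasp point.
Start: joints at [-1.209, 0.423, 1.63, -0, 1.089, -0.019], TCP at [0.232, -0.58, 0.405] pointing down, gripper open.
Joint ranges: [-3, 3], [-0.9, 2.11], [0.09, 2.58], [-1.31, 4.45], [0.11, 2.69], [-2.54, 2.54]. Speed limits (rad/s): [2.39, 2.39, 3.01, 3.14, 3.14, 3.14].

INTERFACE

Orientations are given as a unit quaternion [x, y, z, w].
In Python, from cell import env gives the robot as it stands. The module is installed in compiled form; this text tells all that it offers.
- The arm moves only by the tool jog_arm, never from a script. Its argument "deltas" is one flat list of numbers, 7 for each row, row after row: the shift along the tool's x, y, z in units of 30 mm (1.0 is 30 mm), then the turn, a rotation vector about the tool's x, y, z in units of 6 degrees (1.0 is 6 degrees), then the closure, from -1 (fully open) to 1 (shut), so that 0 is half open. In form: [tx, ty, tz, ax, ay, az, fingers, tx, ty, tz, ax, ay, az, fingers, ...]. A call has 1 to 10 rows; each row is the pose to reach, as a shift and turn from the pose measured when the call began, along the tool's axes at that moment; what a row does not reach only later rows make up. A row lasts 1/8 s, in which the tool goes at most 62.5 mm and 10.7 degrees, less where a joint would pass 70% of its speed; a pose out of reach is approached as far as the arm can. A call with a gripper value outside its range is refused whole. The fingers move at their own pace and stop on an object; "squeeze" is the grip in N (left out, the last holds). Time passes only in rows, so rows that repeat a pose let the fingers close. It gives the time, the measured TCP pose, the force and the opening at its end, in the units of the state.
- env.read_state(): the state, without advancing time (a new reading comes with each control period).
- env.get_image(name): name is "side" or "top"; returns a dict with "color" (480x640x3 uint8, red, green, blue), "range_z" (480x640 float32, m along the optical axis (not along the pixel's ray), 0 where there is no reading), "mtx" (3x3 intrinsics, pixels), "dist" ([k1, k2, p1, p2, k3] as OpenCV has them; the pictures are not rectified), "extrinsics" (4x4, takes a point from world to camera coordinates). Camera axes: x right, y down, z forward; pixel columns grow to the right and rows downward; lengths in m; the calibration is good to about 2 mm. A picture is of the moment at which its call begins.
- env.close_job(): hands the job in, once; it reports no verdict.
Trained networks look in the newest picture that a camera, given by its name, has taken for a name from the list of things; names that differ only in an ending like _2 or _b are one class to them, and where a whole thing is asked for, a point or a joint stands for the part that bears it (a point fixed in the world has none). Each returns a list of dicts, best first, with "confidence" (0 to 1); they miss things now and then, are a little off and sometimes report something else, mostly with a low value. They report only what shows in the picture. A call takes as long as a camera call. They do not tell look-alikes from the thing itself.
- env.look_for(camera, thing): "extent" ([left, top, right, bottom] in pixels, round what is visible of it).
- env.tip_of(camera, thing): "position" ([column, row] in pixels: a listed point, or the origin of a listed thing).
The state is a dict: "clock": time; "q": joint angles; "qvel": joint speeds; "joint_efforts": joint torques, N m; "tool_pos": TCP position; "tool_rot": TCP orientation; "force": force on the tool from outside, world axes, zero at the start; "wrist_torque": the same for the moment, N m; "grip_width": finger opening in m.
Only numpy, scipy, OpenCV 4.12 (cv2) and the standard library are available. Lean on these libraries where they do the work, as an engineer would, in place of code of your own. Each camera call takes 0.05 s, during which the arm holds its last target.

TASK

Put the three tools left on the bench back into the open drawer of the tool chest: the wheel-weight pliers lying flat in the long bay behind the drawer front, the scraper lying flat in the larger of the two rear bays, and the tall impact socket standing upright in the smaller rear bay. Then push the drawer fully shut, and leave everything else on the bench where it is.

Things in the scene. Friction and masses are not known exactly. Their poses are not given: they have to be found in the camera images.
- drawer (a joint): upper drawer of the blue steel tool chest, on runners. In m: 0 = fully out towards the robot, 0.25 = shut; starts at 0 to 0.018. No catch; about 2.5 N of friction plus 8 N per m/s; it stays where it is left. Drawer floor 94 above the bench, side walls 4 thick and 51 above the floor, front panel's top 71 above the floor
- chest_edge (a point): middle of the upper front edge of the chest (fixed, 300 wide, 300 deep, 178 high; place and yaw vary, up to 0.12 rad). Axes: x into the chest (the way the drawer shuts), y to the left as the robot sees it, z up. Behind this edge the chest's top covers the drawer, its underside 74 above the drawer floor
- bay_long (a point): point on the drawer floor in the middle of the long front bay, moving with the drawer; axes as chest_edge. The bay is 120 in x by 268 in y: from the inside of the drawer front (60 to -x of the point) to a cross wall 3 thick and 36 high (60 to +x)
- bay_mid (a point): point on the drawer floor in the larger rear bay (left as the robot sees it), moving with the drawer; axes as chest_edge. 48 behind the cross wall, midway between the bay's sides. The bay is 164 in y by 139 in x, but its rear lies under the chest's top: at the start chest_edge is 61 to 79 to +x of this point
- bay_small (a point): point on the drawer floor in the smaller rear bay (right as the robot sees it), moving with the drawer; axes as chest_edge. 48 behind the cross wall, midway between the bay's sides. The bay is 100 in y by 139 in x, its rear under the chest's top like that of bay_mid; a wall 4 thick and 36 high parts the two
- pull (a point): middle of the front face of the aluminium pull along the top of the drawer front, axes as chest_edge; 292 long in y, face 24 high (140 to 164 above the bench). Foremost part of the drawer, 28 in front of the inside of the drawer front; push it to +x to shut the drawer. When shut it is 28 in front of the chest's front face. The lower drawer is shut, its pull below 81
- pliers_c (a point): wheel-weight pliers, steel with black rubber grips, flat, 192 long, 18 thick, about 340 g. Point: in the bare waist between grips and pivot, 9 above what it lies on, near the balance point. x to the head, z up. Head end 86 to +x, grip ends 110 to -x. At the point two parallel bars, 37 across y (from 26 to -x to 26 to +x); grips 47 across; hammer face out to 28 at +y, 58 to +x
- scraper_c (a point): scraper for stick-on wheel weights, black plastic, lying flat, 131 long, about 80 g. Point: in the handle, half-way up its 20 height (10 above what it lies on). x along it to the blade, z up. Handle 26 wide in y, sides parallel, ends 58 to -x and reaches 26 to +x; then a flat blade 46 wide, 5 thick, its edge 73 to +x
- deep_socket_c (a point): tall impact socket of dark steel, 66 high, about 240 g, standing on its square-drive end, mouth up; 35 across from 28 above its foot upwards, 32 lower down, foot 29 across. Point: on its axis, half-way up (33 above its foot); z up along the axis
- short_socket: bystander: a short impact socket of the same sort, only 34 high and 35 across, standing; origin at its foot
- valve_tool: bystander: flat four-armed steel valve tool, 80 across, 10 high; origin under its centre
- cone: bystander: steel centring cone, 92 across at its foot, 50 high; origin under its centre
- tin: bystander: plain grey tin, 66 across, 90 high, standing; origin at its foot
There are look-alikes about, which are no part of the job. Leave any orange look-alike of the part that bears deep_socket_c alone.

How it is judged:
On the way:
1. all three tools are in their bays, pliers and scraper flat on the drawer floor and the tall socket upright, before the drawer is shut (x of pliers_c in the frame of bay_long between -0.046 and 0.046 m and y of pliers_c in the frame of bay_long between -0.06 and 0.06 m and z of pliers_c in the frame of bay_long between 0 and 0.016 m and angle between each of pliers_c, scraper_c's own z axis and vertical below 0.12 rad and x of scraper_c in the frame of bay_mid between -0.04 and 0.08 m and y of scraper_c in the frame of bay_mid between -0.07 and 0.07 m and z of scraper_c in the frame of bay_mid between 0 and 0.017 m and x of deep_socket_c in the frame of bay_small between -0.04 and 0.08 m and y of deep_socket_c in the frame of bay_small between -0.045 and 0.045 m and z of deep_socket_c in the frame of bay_small between 0.024 and 0.04 m and angle between deep_socket_c's own z axis and vertical below 0.15 rad and value of joint drawer below 0.22 m), for 0.2 s.
At the end, for the whole second after the job is handed in: Drawer shut to within 8 mm; inside it the pliers lie flat (within 0.12 rad) on the floor of the long front bay, the scraper likewise in the larger rear bay, and the tall socket stands (within 0.15 rad) in the smaller one. No bystander has moved more than 30 mm (x of pliers_c in the frame of bay_long between -0.046 and 0.046 m and y of pliers_c in the frame of bay_long between -0.06 and 0.06 m and z of pliers_c in the frame of bay_long between 0 and 0.016 m and angle between each of pliers_c, scraper_c's own z axis and vertical below 0.12 rad and x of scraper_c in the frame of bay_mid between -0.04 and 0.08 m and y of scraper_c in the frame of bay_mid between -0.07 and 0.07 m and z of scraper_c in the frame of bay_mid between 0 and 0.017 m and x of deep_socket_c in the frame of bay_small between -0.04 and 0.08 m and y of deep_socket_c in the frame of bay_small between -0.045 and 0.045 m and z of deep_socket_c in the frame of bay_small between 0.024 and 0.04 m and angle between deep_socket_c's own z axis and vertical below 0.15 rad and value of joint drawer above 0.242 m); the robot touches nothing.
It fails at once if the short socket is moved by more than 30 mm (distance of short_socket from where it was at the start of the episode above 0.03 m).
It fails at once if the valve tool is moved by more than 30 mm (distance of valve_tool from where it was at the start of the episode above 0.03 m).
It fails at once if the cone is moved by more than 30 mm (distance of cone from where it was at the start of the episode above 0.03 m).
It fails at once if the tin is moved by more than 30 mm (distance of tin from where it was at the start of the episode above 0.03 m).
It also fails if it takes over 72 s, if anything falls off the work surface, if the arm or the gripper's body presses on something with over 40 N, if the wrist force passes 120 N, or if a joint passes its speed limit or range.

## Working session

There is one attempt and no reset: what is moved stays moved. The work goes in short steps, Python scripts to look and compute and a tool call to move; the robot and the scene stay as the last step left them, time stands still between calls to the robot, and variables do not carry over. Pictures are saved under pics/ and viewed, and the job is handed in when it is done.

Besides the shell and the picture viewer there is one more tool, called after "Request:" as name(argument=value, ...) on one line, values as JSON. jog_arm: Moves the arm, as the interface text tells. Its arguments: {"type":"object","properties":{"deltas":{"type":"array","items":{"type":"number"}},"squeeze":{"type":"number"}},"required":["deltas"]}

```bash
mkdir -p pics; cat > h.py <<'E'
import numpy as np, cv2
from scipy.spatial.transform import Rotation as R
from cell import env
def shot(n,tag):
    im=env.get_image(n); cv2.imwrite(f'pics/{tag}.png',im['color'][:,:,::-1]); return im
def ray(im,px):
    u=cv2.undistortPoints(np.array([[px]],float),im['mtx'],im['dist'])[0,0]
    E=im['extrinsics']; Rm=E[:3,:3];t=E[:3,3]
    return -Rm.T@t, Rm.T@np.array([u[0],u[1],1.0])
def atz(im,px,z):
    o,d=ray(im,px); s=(z-o[2])/d[2]; return o+s*d
def deproj(im,px):
    c,r=int(round(px[0])),int(round(px[1])); p=im['range_z'][max(r-2,0):r+3,max(c-2,0):c+3]; p=p[p>0]
    if not len(p): return None
    o,d=ray(im,px); return o+d*np.median(p)
def proj(im,P):
    E=im['extrinsics']; return cv2.projectPoints(np.array(P,float).reshape(-1,3),cv2.Rodrigues(E[:3,:3])[0],E[:3,3],im['mtx'],im['dist'])[0].reshape(-1,2)
def cloud(im):
    h,w=im['range_z'].shape; v,u=np.mgrid[0:h,0:w]
    p=np.stack([u,v],-1).reshape(-1,1,2).astype(float)
    n=cv2.undistortPoints(p,im['mtx'],im['dist']).reshape(-1,2)
    z=im['range_z'].reshape(-1); c=np.c_[n*z[:,None],z]
    E=im['extrinsics']; P=(c-E[:3,3])@E[:3,:3]; P[z<=0]=np.nan
    return P.reshape(h,w,3)
E
cat > a.py <<'E'
from h import *
np.set_printoptions(precision=4,suppress=True)
s=env.read_state(); print(s['tool_pos'],s['tool_rot'],s['force'],s['grip_width'],s['clock'])
print(R.from_quat(s['tool_rot']).as_matrix())
for n in('top','side'):
    im=shot(n,n+'0')
    np.savez(n+'0.npz',**im)
    for t in ['pull','chest_edge','bay_long','bay_mid','bay_small','pliers_c','scraper_c','deep_socket_c','short_socket','valve_tool','cone','tin']:
        for d in env.tip_of(n,t)[:3]:
            print(n,t,np.round(d['position'],1),round(d['confidence'],2),deproj(im,d['position']))
E
python3 a.py
```

```text
[ 0.2322 -0.58    0.4039] [-0.1339  0.6949 -0.6938  0.1337] [-0.7822  0.653  -0.2426] 0.08808551234932463 0.0
[[-0.9284 -0.0005  0.3717]
 [-0.3717  0.0014 -0.9284]
 [-0.     -1.     -0.0015]]
top pull [314.9 287.5] 0.62 [0.4841 0.0657 0.1653]
top chest_edge [306.5 165.1] 0.75 [0.7405 0.0776 0.1776]
top bay_long [312.8 252.1] 0.88 [0.5701 0.0713 0.0956]
top bay_mid [288.3 204.1] 0.9 [0.681  0.1241 0.0959]
top bay_mid [515.5 304.2] 0.2 [ 0.4494 -0.388   0.0227]
top bay_small [349.4 203. ] 0.57 [ 0.6793 -0.0128  0.0964]
top pliers_c [426. 299.] 0.85 [ 0.4686 -0.1877  0.003 ]
top pliers_c [513.2 301.1] 0.31 [ 0.4567 -0.3841  0.021 ]
top scraper_c [512.7 300.4] 0.83 [ 0.4584 -0.3832  0.0206]
top deep_socket_c [169.2 271.1] 0.83 [0.5419 0.4004 0.0601]
top deep_socket_c [133.  279.8] 0.68 [0.5281 0.4954 0.0315]
top valve_tool [468.1 303.7] 0.85 [ 0.4543 -0.2823  0.0127]
top cone [175.6 213.2] 0.39 [0.6769 0.3895 0.0638]
top tin [178.1 211.8] 0.88 [0.6817 0.3856 0.0583]
side pull [346.7 235.8] 0.98 [0.4875 0.0816 0.1643]
side pull [305.5 352.3] 0.37 [0.5405 0.426  0.0568]
side chest_edge [25
[... 258 characters left out ...]
1083 0.096 ]
side bay_small [283.  232.6] 0.76 [0.6666 0.0394 0.1301]
side pliers_c [358.7 240. ] 0.74 [ 0.4637 -0.1632  0.0099]
side pliers_c [283.1 236.5] 0.19 [0.6649 0.047  0.1221]
side scraper_c [364.3 207.2] 0.48 [ 0.4609 -0.3797  0.0157]
side deep_socket_c [308.2 381.6] 0.89 [0.5217 0.5071 0.0503]
side deep_socket_c [304.9 352.8] 0.85 [0.5417 0.4266 0.0556]
side short_socket [325.1 222.9] 0.57 [ 0.5617 -0.064   0.1154]
side valve_tool [365.9 223.6] 0.59 [ 0.4481 -0.2731  0.0104]
side cone [285.8 219.2] 0.68 [ 0.677  -0.0561  0.1198]
side tin [239.9 360.7] 0.68 [0.687  0.4452 0.0247]
side tin [326.2 222.8] 0.6 [ 0.5586 -0.0647  0.1157]
side tin [280.8 232.6] 0.46 [0.6726 0.0405 0.13  ]
```

View pics/top0.png

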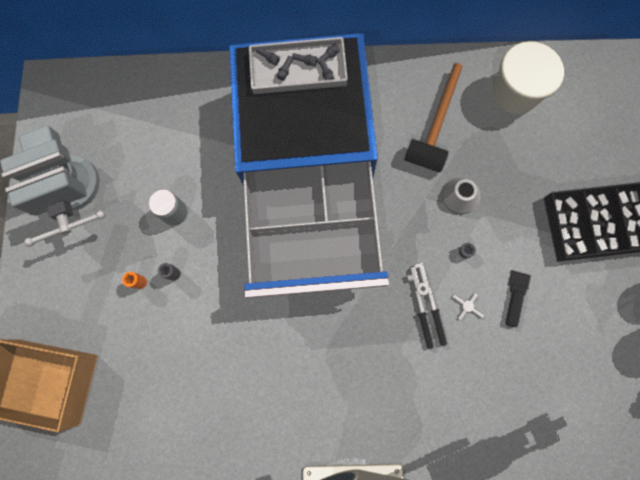

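View pics/side0.png

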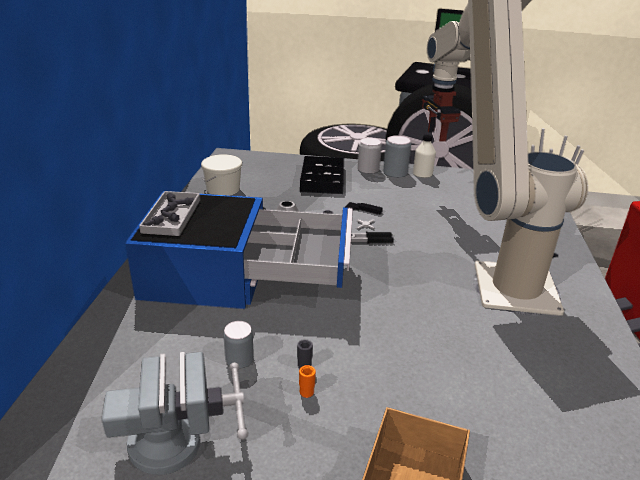

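The top view shows pliers at (425,300), the valve tool at (468,305), the scraper at (516,298), the cone at (463,195) and the tin at (165,207). There are three sockets: dark and tall at (169,271), orange at (133,280), and dark and short at (467,250). The dark one at (169,271) fits deep_socket_c, because the orange one is excluded and the third is short. I'll check this in enlarged crops.

```bash
cat > b.py <<'E'
from h import *
np.set_printoptions(precision=4,suppress=True)
T=dict(np.load('top0.npz')); C=T['color'][:,:,::-1]
S=dict(np.load('side0.npz')); D=S['color'][:,:,::-1]
f=lambda im,x0,y0,x1,y1,s:cv2.resize(im[y0:y1,x0:x1],None,fx=s,fy=s,interpolation=cv2.INTER_CUBIC)
a=f(C,110,240,210,315,4); b=f(D,270,330,370,405,4); c=f(C,395,230,545,355,4)[:,:600]
cv2.imwrite('pics/crop1.png',np.hstack([a,b])); cv2.imwrite('pics/crop2.png',c)
P=cloud(T); print('bench z',np.nanmedian(P[330:400,200:300,2]))
def seg(x0,y0,x1,y1,zl):
    Q=P[y0:y1,x0:x1]; m=(Q[...,2]>zl); pts=Q[m]; 
    return pts
for n,box in dict(pl=(400,255,455,355),sc=(500,262,535,332),sock=(155,258,183,284),orange=(120,268,150,292),short=(455,240,478,260)).items():
    q=seg(*box,0.006 if n in('pl','sc') else 0.02); z=q[:,2]
    rect=cv2.minAreaRect((q[:,:2]*1000).astype(np.float32))
    print(n,len(q),'zmax',np.percentile(z,[5,50,95,99]),'rect',rect, 'mean',q.mean(0))
    hi=q[z>np.percentile(z,95)-0.006]; print('   top',len(hi),hi.mean(0), np.ptp(hi,axis=0), (hi.max(0)+hi.min(0))/2)
# drawer: fit chest top front edge, pull, drawer walls
for r in range(150,300,6): print(r, [tuple(np.round(P[r,c],3)) for c in (280,350)])
E
python3 b.py
```

```text
bench z 0.0012766721962748934
pl 1274 zmax [0.0066 0.0181 0.0226 0.0245] rect ((458.8950500488281, -187.55545043945312), (126.15840911865234, 228.6654815673828), 85.16108703613281) mean [ 0.4529 -0.1851  0.017 ]
   top 843 [ 0.4494 -0.1859  0.0197] [0.1956 0.0798 0.0106] [ 0.4541 -0.1839  0.0219]
sc 863 zmax [0.0063 0.0165 0.0246 0.0264] rect ((468.8243103027344, -402.3990783691406), (79.15459442138672, 163.24473571777344), 85.97095489501953) mean [ 0.4645 -0.3946  0.0156]
   top 389 [ 0.4402 -0.3878  0.0222] [0.0816 0.0491 0.0099] [ 0.4408 -0.3902  0.0236]
sock 265 zmax [0.0263 0.0575 0.0687 0.0702] rect ((543.305419921875, 408.1158752441406), (33.87750244140625, 33.423057556152344), 86.72730255126953) mean [0.5432 0.4069 0.0528]
   top 102 [0.5438 0.4077 0.0663] [0.0332 0.0329 0.0081] [0.5438 0.4084 0.0667]
orange 295 zmax [0.0259 0.0575 0.0693 0.0703] rect ((525.6358032226562, 488.40606689453125), (34.67593765258789, 33.877906799316406), 62.307518005371094) mean [0.5247 0.4864 0.0528]
   top 106 [0.5257 0.4886 0.0666] [0.0327 0.0345 0.0083] [0.5253 0.4888 0.0675]
short 145 zmax [0
[... 2642 characters left out ...]
3), np.float64(0.098)), (np.float64(0.541), np.float64(-0.009), np.float64(0.1))]
270 [(np.float64(0.532), np.float64(0.143), np.float64(0.099)), (np.float64(0.528), np.float64(-0.009), np.float64(0.097))]
276 [(np.float64(0.519), np.float64(0.143), np.float64(0.098)), (np.float64(0.505), np.float64(-0.006), np.float64(0.167))]
282 [(np.float64(0.497), np.float64(0.136), np.float64(0.168)), (np.float64(0.494), np.float64(-0.005), np.float64(0.161))]
288 [(np.float64(0.485), np.float64(0.136), np.float64(0.167)), (np.float64(0.482), np.float64(-0.005), np.float64(0.162))]
294 [(np.float64(0.473), np.float64(0.137), np.float64(0.162)), (np.float64(0.485), np.float64(-0.011), np.float64(-0.0))]
```

```bash
ls pics
```

```text
crop1.png
crop2.png
side0.png
top0.png
```

View pics/crop1.png

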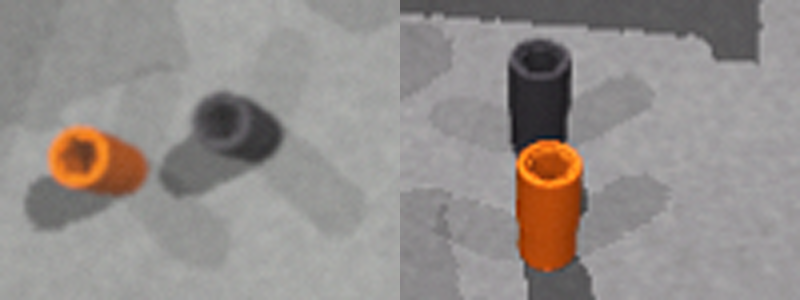

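View pics/crop2.png

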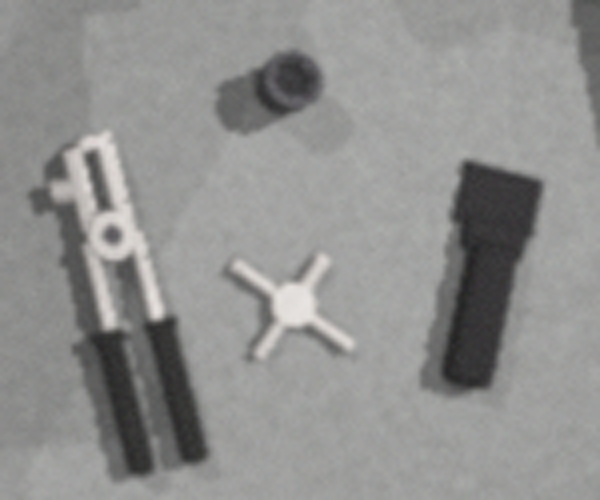

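The crops confirm that (169,271) is the tall, dark socket. Next I'll get accurate frames for the drawer, pliers and scraper.

```bash
cat > c.py <<'E'
from h import *
np.set_printoptions(precision=4,suppress=True)
T=dict(np.load('top0.npz')); P=cloud(T)
# chest front edge from colour: blue band bottom; use depth discontinuity
pts=[]
for c in range(245,372,4):
    col=P[140:200,c]; r=np.where(col[:,2]>0.165)[0].max(); pts.append(atz(T,(c,140+r+0.5),0.178))
pts=np.array(pts); k=np.polyfit(pts[:,1],pts[:,0],1); print('edge x=%.4f*y+%.4f yaw %.4f'%(k[0],k[1],-np.arctan(k[0])), 'res',np.std(pts[:,0]-np.polyval(k,pts[:,1])))
row=[]
m=P[120:160,:,2]
for r in range(110,158,6):
    cc=np.where(P[r,200:420,2]>0.165)[0]+200; row.append((atz(T,(cc.min()-.5,r),.178),atz(T,(cc.max()+.5,r),.178)))
row=np.array(row); 
for i in (0,1):
    kk=np.polyfit(row[:,i,0],row[:,i,1],1); print('side yaw',np.arctan(kk[0]), 'y at edge',np.polyval(kk,0.74))
# pull: front boundary
pf=[];pb=[]
for c in range(250,384,4):
    col=P[260:310,c]; r=np.where(col[:,2]>0.15)[0]; pf.append(atz(T,(c,260+r.max()+.5),.164)); pb.append(atz(T,(c,260+r.min()-.5),.165))
for n,p in(('front',pf),('back',pb)):
    p=np.array(p);k=np.polyfit(p[:,1],p[:,0],1); print('pull',n,k,'yaw',-np.arctan(k[0]),np.std(p[:,0]-np.polyval(k,p[:,1])))
for r in(285,):
    pass
q=P[260:310,230:410].reshape(-1,3); q=q[q[:,2]>.15]; print('pull y',q[:,1].min(),q[:,1].max())
# tools
def ln(a,b,z): return atz(T,a,z),atz(T,b,z)
h,g=ln((417,265),(437,346.5),.014); u=h-g; print('pliers head',h,'grip',g,'len',np.linalg.norm(u),'yaw',np.arctan2(u[1],u[0]),'c est',g+u/np.linalg.norm(u)*.112)
print(' waist px',atz(T,(426.8,301),.018), 'net',atz(T,(426,299),.009))
e,b=ln((512,326),(520.8,272.5),.012); u=b-e; print('scraper end',e,'blade',b,np.linalg.norm(u),np.arctan2(u[1],u[0]),'c',e+u/np.linalg.norm(u)*.058,'net',atz(T,(512.7,300.4),.01))
for n,px in dict(bay_long=(312.8,252.1),bay_mid=(288.3,204.1),bay_small=(349.4,203)).items(): print(n,atz(T,px,.094))
# handle from cloud
Q=P[262:332,500:535].reshape(-1,3); Q=Q[Q[:,2]>.015]; print('handle',cv2.minAreaRect((Q[:,:2]*1000).astype(np.float32)))
E
python3 c.py
```

```text
edge x=-0.0602*y+0.7420 yaw 0.0601 res 0.000652269856257433
side yaw 0.05697478356473278 y at edge 0.22952014943786658
side yaw 0.05849205838616272 y at edge -0.07159988684750639
pull front [-0.0619  0.4799] yaw 0.06186205651956348 0.0005831251657522364
pull back [-0.0637  0.5098] yaw 0.06366360575148722 0.001045529844839076
pull y -0.0819633575210226 0.209319039028917
pliers head [ 0.5479 -0.1696  0.014 ] grip [ 0.3593 -0.2036  0.014 ] len 0.19163579753597207 yaw 0.17813939398671486 c est [ 0.4695 -0.1838  0.014 ]
 waist px [ 0.4627 -0.1863  0.018 ] net [ 0.4681 -0.1865  0.009 ]
scraper end [ 0.4006 -0.3791  0.012 ] blade [ 0.5236 -0.412   0.012 ] 0.12733664568453223 -0.26107017954748973 c [ 0.4566 -0.3941  0.012 ] net [ 0.4592 -0.3872  0.01  ]
bay_long [0.5704 0.0713 0.094 ]
bay_mid [0.6816 0.1242 0.094 ]
bay_small [ 0.68   -0.0129  0.094 ]
handle ((446.15313720703125, -387.74749755859375), (34.152103424072266, 95.74803161621094), 69.90836334228516)
```

```bash
cat > d.py <<'E'
from h import *
T=dict(np.load('top0.npz')); 
def fr(c,yaw,pts): 
    c_,s=np.cos(yaw),np.sin(yaw); return [(c[0]+c_*x-s*y,c[1]+s*x+c_*y,z) for x,y,z in pts]
def rect(x0,x1,y0,y1,z): return [(x0,y0,z),(x1,y0,z),(x1,y1,z),(x0,y1,z)]
x0,y0,s=395,235,5
im=cv2.resize(T['color'][y0:355,x0:545,::-1],None,fx=s,fy=s,interpolation=cv2.INTER_CUBIC)
def dr(poly,col):
    p=proj(T,poly); q=((p-[x0,y0]+.5)*s).astype(np.int32); cv2.polylines(im,[q],True,col,1)
sc=((.4575,-.3895),-.21); pl=((.4685,-.1855),.18)
for r,c in((rect(-.058,.026,-.013,.013,.02),(0,255,0)),(rect(-.058,.026,-.013,.013,0.0),(0,128,0)),(rect(.026,.073,-.023,.023,.004),(0,255,255))): dr(fr(*sc,r),c)
for r,c in((rect(-.026,.026,-.0185,.0185,.015),(0,255,0)),(rect(-.110,-.026,-.0235,.0235,.016),(0,255,255)),(rect(.026,.086,-.015,.015,.015),(255,0,0)),(rect(.05,.066,.015,.028,.012),(0,0,255))): dr(fr(*pl,r),c)
cv2.imwrite('pics/ov1.png',im)
E
python3 d.py
```

```text
(no output)
```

View pics/ov1.png

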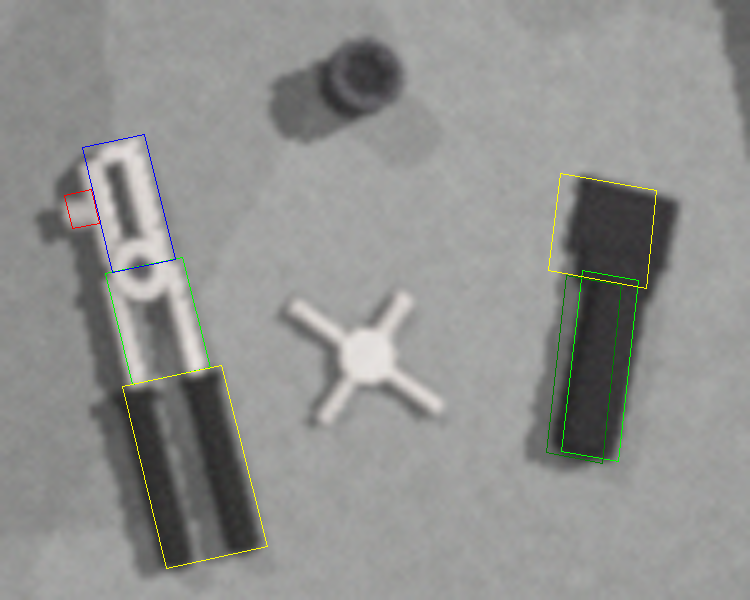

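```bash
sed -i 's/sc=((.4575,-.3895),-.21); pl=((.4685,-.1855),.18)/sc=((.456,-.393),-.23); pl=((.467,-.185),.185)/; s/ov1/ov2/; s/-.023,.023,.004/-.023,.023,.01/' d.py; python3 d.py
```

```text
(no output)
```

View pics/ov2.png

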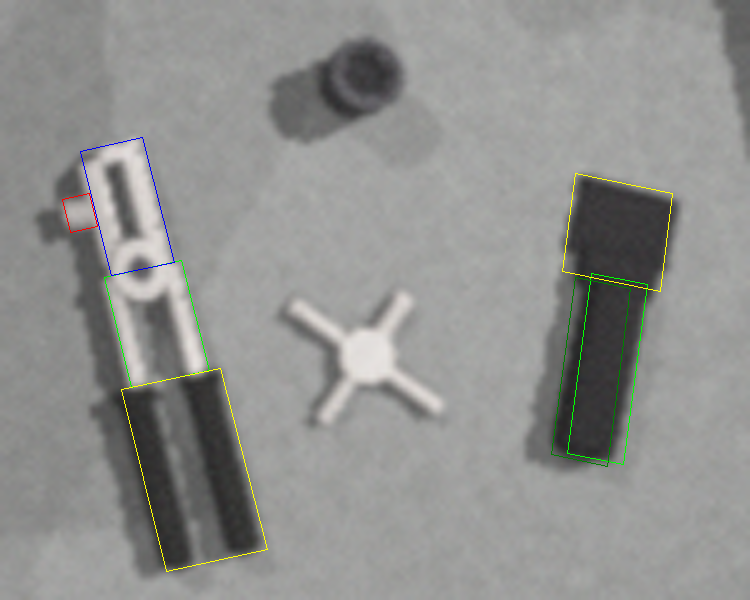

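```bash
cat > go.py <<'E'
import sys
from h import *
np.set_printoptions(precision=3,suppress=True)
# args: groups of x,y,z,phi_deg ; prints deltas for each from the current pose
s=env.read_state(); p=np.array(s['tool_pos']); Rm=R.from_quat(s['tool_rot']).as_matrix()
print('cur',p,'phi %.2f'%np.degrees(np.arctan2(Rm[1,2],Rm[0,2])),'t',s['clock'],'F',np.array(s['force']),'w %.4f'%s['grip_width'],'q',np.array(s['q']))
for a in sys.argv[1:]:
    x,y,z,ph=map(float,a.split(',')); ph=np.radians(ph)
    zz=np.array([np.cos(ph),np.sin(ph),0]); yy=np.array([0,0,-1.]); G=np.c_[np.cross(yy,zz),yy,zz]
    d=Rm.T@(np.array([x,y,z])-p)/.03; w=R.from_matrix(Rm.T@G).as_rotvec()/np.radians(6)
    print(a,'->',np.round(np.r_[d,w],3).tolist())
E
python3 go.py .4675,-.1845,.30,-79.4 .4675,-.1845,.186,-79.4
```

```text
cur [ 0.232 -0.58   0.405] phi -68.18 t 1.3 F [ 0.094 -0.161  0.642] w 0.0877 q [-1.209  0.423  1.63  -0.     1.089 -0.019]
.4675,-.1845,.30,-79.4 -> [-12.18, 3.488, -9.332, 0.0, 1.869, 0.0]
.4675,-.1845,.186,-79.4 -> [-12.18, 7.288, -9.332, 0.0, 1.869, 0.0]
```

Request:
jog_arm(deltas=[-12.18,3.4,-9.33,0,1.87,0,-0.6,-12.18,3.4,-9.33,0,1.87,0,-0.6,-12.18,3.4,-9.33,0,1.87,0,-0.6,-12.18,3.4,-9.33,0,1.87,0,-0.6,-12.18,3.4,-9.33,0,1.87,0,-0.6,-12.18,3.4,-9.33,0,1.87,0,-0.6,-12.18,3.4,-9.33,0,1.87,0,-0.6,-12.18,3.4,-9.33,0,1.87,0,-0.6,-12.18,3.4,-9.33,0,1.87,0,-0.6,-12.18,3.4,-9.33,0,1.87,0,-0.6], squeeze=30)

```text
clock: 2.55
tool_pos: [0.4674, -0.185, 0.3029]
tool_rot: [0.065, -0.704, 0.704, -0.065]
force: [-0.2, 1.1, 0.3]
grip_width: 0.0698
```

```bash
python3 go.py .4675,-.1845,.23,-79.4 .4675,-.1845,.186,-79.4; python3 -c "
from h import *
im=shot('top','t1');cv2.imwrite('pics/t1c.png',cv2.resize(im['color'][230:380,380:580,::-1],None,fx=4,fy=4))"
```

```text
cur [ 0.467 -0.185  0.303] phi -79.39 t 2.55 F [-0.189  1.121  0.28 ] w 0.0698 q [-0.4    0.399  1.968 -0.     0.774  0.985]
.4675,-.1845,.23,-79.4 -> [-0.008, 2.429, -0.015, -0.002, 0.002, -0.0]
.4675,-.1845,.186,-79.4 -> [-0.007, 3.895, -0.016, -0.002, 0.002, -0.0]
```

View pics/t1c.png

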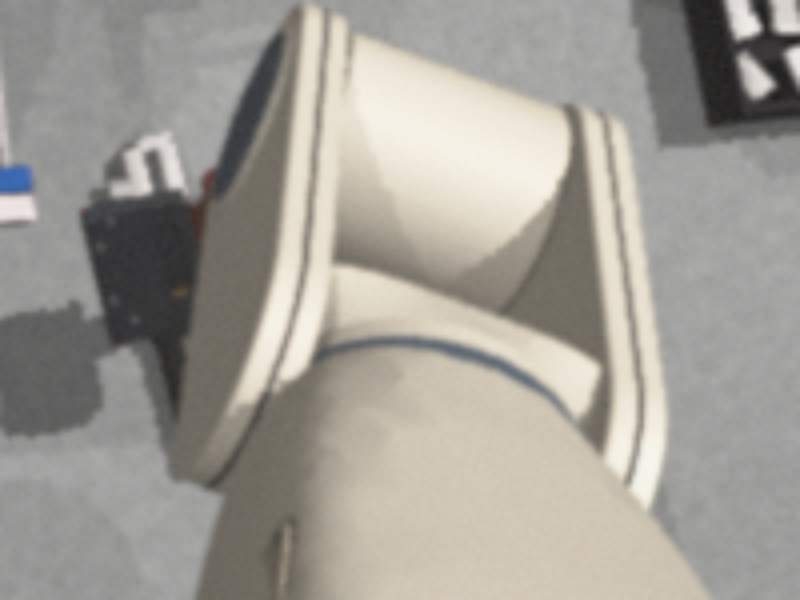

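The arm hides the pliers from above. Only the head shows, at (145,165) in the crop, in line with the gripper. I'll descend and grip.

Request:
jog_arm(deltas=[0,2.4,0,0,0,0,-0.6,0,3.5,0,0,0,0,-0.6,0,3.9,0,0,0,0,-0.6,0,3.9,0,0,0,0,-0.6,0,3.9,0,0,0,0,0.4,0,3.9,0,0,0,0,0.4,0,3.9,0,0,0,0,0.4,0,3.9,0,0,0,0,0.4], squeeze=40)

```text
clock: 3.6
tool_pos: [0.4673, -0.1852, 0.1866]
tool_rot: [0.065, -0.704, 0.704, -0.065]
force: [-0.7, 4.0, 8.5]
grip_width: 0.0367
```

```bash
python3 go.py .4675,-.1845,.40,-79.4 
```

```text
cur [ 0.467 -0.185  0.187] phi -79.46 t 3.6 F [-0.706  4.044  8.487] w 0.0367 q [-0.401  0.616  1.998  0.     0.527  0.986]
.4675,-.1845,.40,-79.4 -> [-0.014, -7.114, -0.019, -0.003, -0.01, -0.006]
```

Request:
jog_arm(deltas=[0,-1.5,0,0,0,0,0.4,0,-3.5,0,0,0,0,0.4,0,-5.5,0,0,0,0,0.4,0,-7.2,0,0,0,0,0.4,0,-7.2,0,0,0,0,0.4,0,-7.2,0,0,0,0,0.4])

```text
clock: 4.35
tool_pos: [0.4665, -0.1848, 0.4015]
tool_rot: [-0.065, 0.704, -0.704, 0.065]
force: [-1.2, -0.3, -3.5]
grip_width: 0.0366
```

```bash
python3 go.py .5632,.081,.40,3.4 ; python3 -c "
from h import *
im=shot('side','s2');cv2.imwrite('pics/s2c.png',cv2.resize(im['color'][130:280,260:460,::-1],None,fx=4,fy=4))"
```

```text
cur [ 0.466 -0.185  0.401] phi -79.45 t 4.35 F [-1.214 -0.296 -3.488] w 0.0366 q [-0.401  0.247  1.901 -0.     0.995  0.986]
.5632,.081,.40,3.4 -> [-4.792, 0.05, -8.121, 0.011, -13.808, 0.003]
```

View pics/s2c.png

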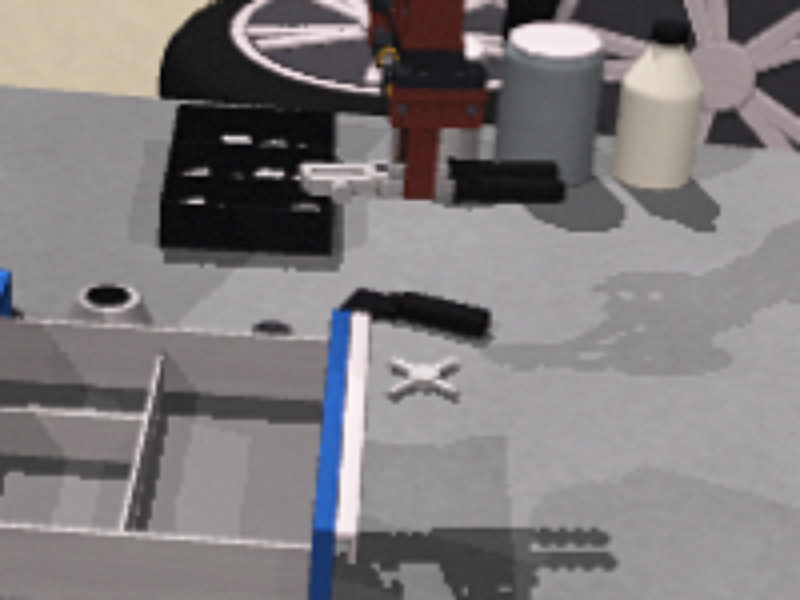

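The pliers hang level at the waist (crop 420,180). I'll carry them over the long bay.

Request:
jog_arm(deltas=[-1,0.05,-1.6,0,-1.7,0,0.4,-2,0.05,-3.2,0,-3.4,0,0.4,-3,0.05,-5,0,-5.1,0,0.4,-4.8,0.05,-8.1,0,-6.8,0,0.4,-4.8,0.05,-8.1,0,-8.5,0,0.4,-4.8,0.05,-8.1,0,-10.2,0,0.4,-4.8,0.05,-8.1,0,-11.9,0,0.4,-4.8,0.05,-8.1,0,-13.8,0,0.4,-4.8,0.05,-8.1,0,-13.8,0,0.4,-4.8,0.05,-8.1,0,-13.8,0,0.4])

```text
clock: 5.65
tool_pos: [0.5632, 0.0804, 0.3979]
tool_rot: [0.515, -0.488, 0.485, -0.513]
force: [-0.5, 0.6, -2.0]
grip_width: 0.0367
```

```bash
python3 go.py .5632,.081,.282,3.4 ; python3 -c "
from h import *
im=shot('side','s3');cv2.imwrite('pics/s3c.png',cv2.resize(im['color'][130:280,230:430,::-1],None,fx=4,fy=4))
im=shot('top','t3');cv2.imwrite('pics/t3c.png',cv2.resize(im['color'][150:350,200:440,::-1],None,fx=3,fy=3))"
```

```text
cur [0.563 0.08  0.398] phi 3.15 t 5.65 F [-0.488  0.577 -2.025] w 0.0367 q [0.121 0.35  1.76  0.002 1.036 0.065]
.5632,.081,.282,3.4 -> [-0.017, 3.863, 0.019, 0.047, -0.041, -0.01]
```

View pics/s3c.png

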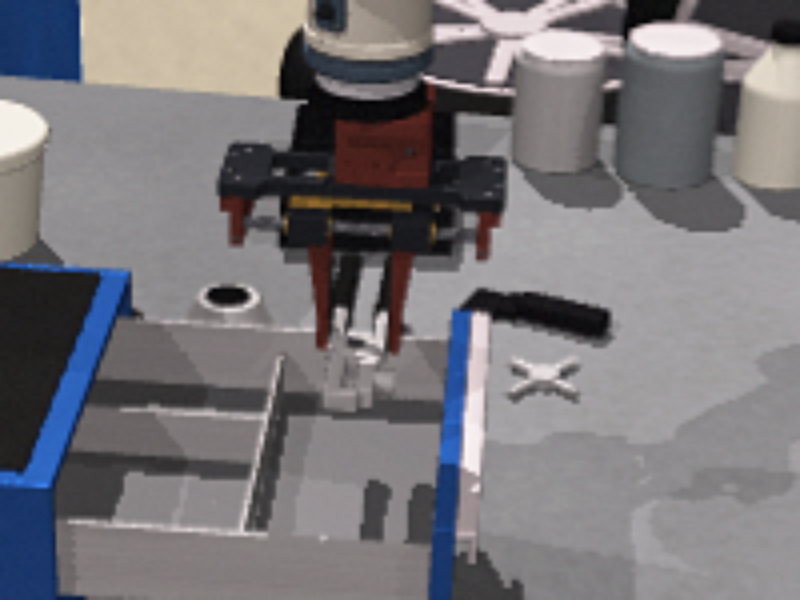

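View pics/t3c.png

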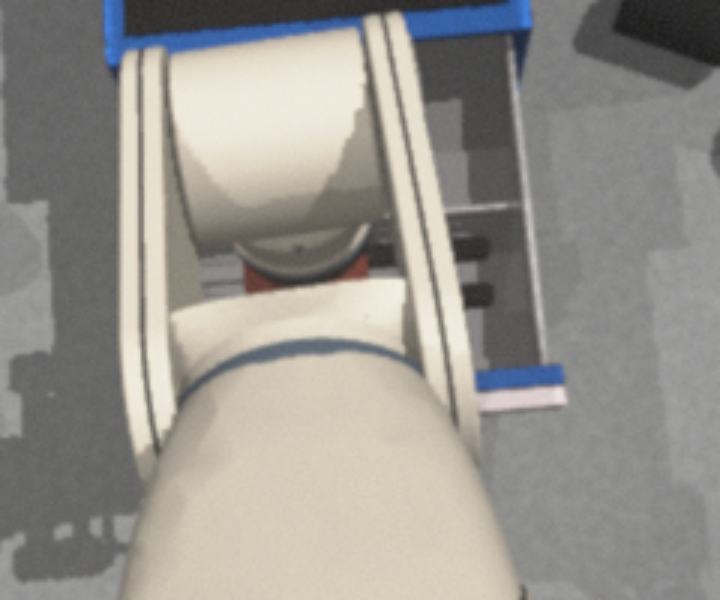

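Everything lines up: the pliers are above the long bay and clear of the cross wall. I'll lower them and release to about 60 mm.

Request:
jog_arm(deltas=[0,1,0,0,0,0,0.4,0,2,0,0,0,0,0.4,0,3,0,0,0,0,0.4,0,3.6,0,0,0,0,0.4,0,3.85,0,0,0,0,0.4,0,3.9,0,0,0,0,0.4,0,3.9,0,0,0,0,0.4])

```text
clock: 6.62
tool_pos: [0.5633, 0.0805, 0.2824]
tool_rot: [0.514, -0.487, 0.485, -0.513]
force: [-0.8, -0.1, -2.6]
grip_width: 0.0369
```

```bash
python3 go.py .5632,.081,.280,3.4
```

```text
cur [0.563 0.081 0.282] phi 3.20 t 6.625 F [-0.846 -0.061 -2.59 ] w 0.0369 q [0.121 0.511 1.831 0.002 0.802 0.064]
.5632,.081,.280,3.4 -> [-0.016, 0.08, -0.003, 0.021, -0.034, -0.012]
```

Request:
jog_arm(deltas=[0,0.05,0,0,0,0,-0.35,0,0.05,0,0,0,0,-0.35,0,0.05,0,0,0,0,-0.35,0,-1.5,0,0,0,0,-0.35,0,-3,0,0,0,0,-0.35,0,-4.2,0,0,0,0,-0.35,0,-4.2,0,0,0,0,-0.35])

```text
clock: 7.5
tool_pos: [0.5644, 0.0805, 0.4116]
tool_rot: [-0.512, 0.485, -0.486, 0.515]
force: [-0.0, -0.2, -0.9]
grip_width: 0.0593
```

```bash
python3 go.py .4555,-.3935,.30,-103.5 .4555,-.3935,.19,-103.5 ; python3 -c "
from h import *
im=shot('side','s4');cv2.imwrite('pics/s4c.png',cv2.resize(im['color'][130:280,230:430,::-1],None,fx=4,fy=4))"
```

```text
cur [0.564 0.081 0.412] phi 3.20 t 7.5 F [-0.018 -0.244 -0.861] w 0.0593 q [0.12  0.334 1.749 0.002 1.055 0.064]
.4555,-.3935,.30,-103.5 -> [15.579, 3.676, -4.521, -0.013, 17.783, -0.048]
.4555,-.3935,.19,-103.5 -> [15.585, 7.342, -4.537, -0.013, 17.783, -0.048]
```

View pics/s4c.png

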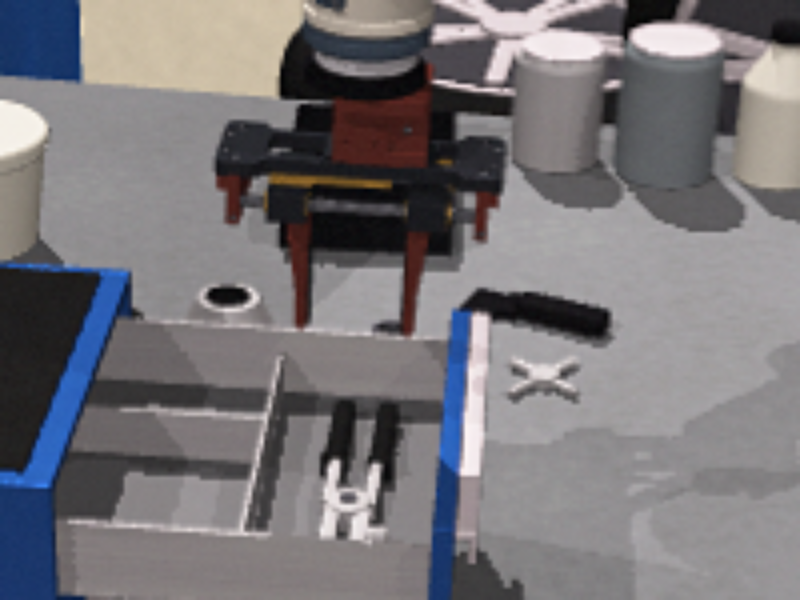

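The pliers lie flat in the long bay (crop 355,480). The scraper is next.

Request:
jog_arm(deltas=[1.56,0,-0.45,0,1.75,0,-0.35,3.1,0,-0.9,0,3.5,0,-0.35,4.7,0,-1.35,0,5.25,0,-0.35,6.2,0,-1.8,0,7,0,-0.35,7.8,0,-2.25,0,8.75,0,-0.35,9.4,0,-2.7,0,10.5,0,-0.35,11,0.5,-3.15,0,12.25,0,-0.35,12.5,1,-3.6,0,14,0,-0.35,14,1.5,-4.05,0,15.75,0,-0.35,15.58,2,-4.52,0,17.5,0,-0.35])

```text
clock: 8.8
tool_pos: [0.4534, -0.3947, 0.3463]
tool_rot: [0.074, 0.704, -0.702, -0.076]
force: [1.3, -0.6, 0.2]
grip_width: 0.0591
```

```bash
python3 go.py .4555,-.3935,.24,-103.5 .4555,-.3935,.189,-103.5
```

```text
cur [ 0.453 -0.395  0.346] phi -102.15 t 8.8 F [ 1.286 -0.611  0.208] w 0.0591 q [-0.736  0.46   1.725  0.002  0.96   1.045]
.4555,-.3935,.24,-103.5 -> [-0.066, 3.544, -0.043, 0.03, 0.226, 0.023]
.4555,-.3935,.189,-103.5 -> [-0.07, 5.244, -0.038, 0.03, 0.226, 0.023]
```

Request:
jog_arm(deltas=[-0.07,1.5,-0.04,0.03,0.22,0.02,-0.35,-0.07,3,-0.04,0.03,0.22,0.02,-0.35,-0.07,4.3,-0.04,0.03,0.22,0.02,-0.35,-0.07,5.2,-0.04,0.03,0.22,0.02,-0.35,-0.07,5.25,-0.04,0.03,0.22,0.02,-0.35,-0.07,5.25,-0.04,0.03,0.22,0.02,0.6,-0.07,5.25,-0.04,0.03,0.22,0.02,0.6,-0.07,5.25,-0.04,0.03,0.22,0.02,0.6,-0.07,5.25,-0.04,0.03,0.22,0.02,0.6], squeeze=25)

```text
clock: 9.93
tool_pos: [0.4557, -0.3935, 0.1897]
tool_rot: [-0.083, -0.702, 0.702, 0.083]
force: [-0.5, 1.5, 5.5]
grip_width: 0.0257
```

Request:
jog_arm(deltas=[0,-1.5,0,0,0,0,0.6,0,-3.5,0,0,0,0,0.6,0,-5.5,0,0,0,0,0.6,0,-7.3,0,0,0,0,0.6,0,-7.3,0,0,0,0,0.6,0,-7.3,0,0,0,0,0.6])

```text
clock: 10.68
tool_pos: [0.4551, -0.393, 0.4082]
tool_rot: [-0.083, -0.702, 0.702, 0.083]
force: [0.6, -0.6, -2.0]
grip_width: 0.026
```

```bash
python3 go.py .6616,.1270,.41,3.4 ; python3 -c "
from h import *
im=shot('side','s5');cv2.imwrite('pics/s5c.png',cv2.resize(im['color'][110:260,290:490,::-1],None,fx=4,fy=4))"
```

```text
cur [ 0.455 -0.393  0.408] phi -103.47 t 10.675 F [ 0.556 -0.621 -2.042] w 0.0260 q [-0.732  0.385  1.681 -0.     1.076  1.074]
.6616,.1270,.41,3.4 -> [-2.655, -0.061, -18.46, -0.002, -17.812, 0.001]
```

View pics/s5c.png

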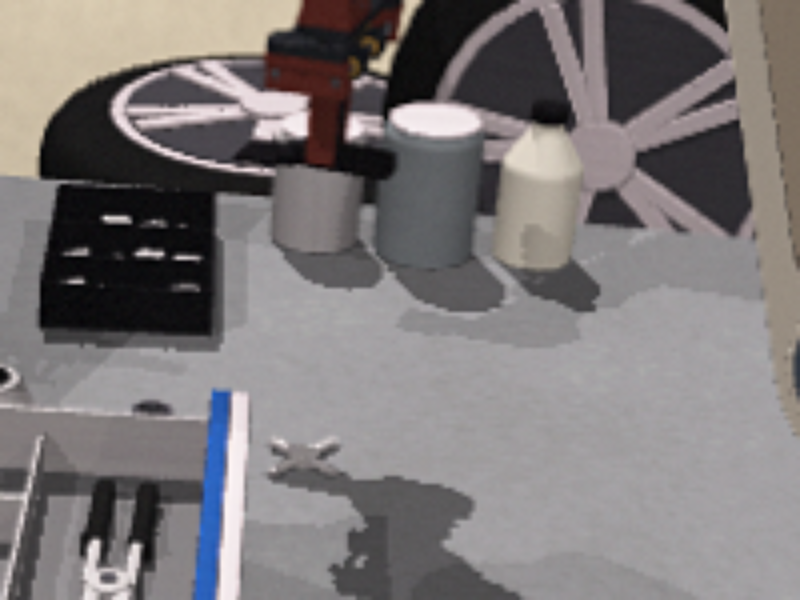

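Request:
jog_arm(deltas=[-0.26,0,-1.8,0,-1.75,0,0.6,-0.5,0,-3.6,0,-3.5,0,0.6,-0.8,0,-5.4,0,-5.25,0,0.6,-1.05,0,-7.2,0,-7,0,0.6,-1.3,0,-9,0,-8.75,0,0.6,-1.6,0,-10.8,0,-10.5,0,0.6,-1.85,0,-12.6,0,-12.25,0,0.6,-2.1,0,-14.4,0,-14,0,0.6,-2.4,0,-16.2,0,-15.75,0,0.6,-2.6,0,-18.3,0,-17.5,0,0.6])

```text
clock: 11.98
tool_pos: [0.6587, 0.1234, 0.4049]
tool_rot: [0.509, -0.493, 0.491, -0.507]
force: [0.8, 0.9, -1.5]
grip_width: 0.0262
```

```bash
python3 go.py .6619,.122,.41,3.4 .6619,.122,.293,3.4;python3 -c "
from h import *
im=shot('side','s6');cv2.imwrite('pics/s6c.png',cv2.resize(im['color'][130:280,210:410,::-1],None,fx=4,fy=4))"
```

```text
cur [0.659 0.123 0.405] phi 1.84 t 11.975 F [ 0.801  0.888 -1.531] w 0.0262 q [0.167 0.49  1.521 0.001 1.136 0.135]
.6619,.122,.41,3.4 -> [0.05, -0.17, 0.104, 0.049, -0.261, -0.004]
.6619,.122,.293,3.4 -> [0.052, 3.73, 0.124, 0.049, -0.261, -0.004]
```

View pics/s6c.png

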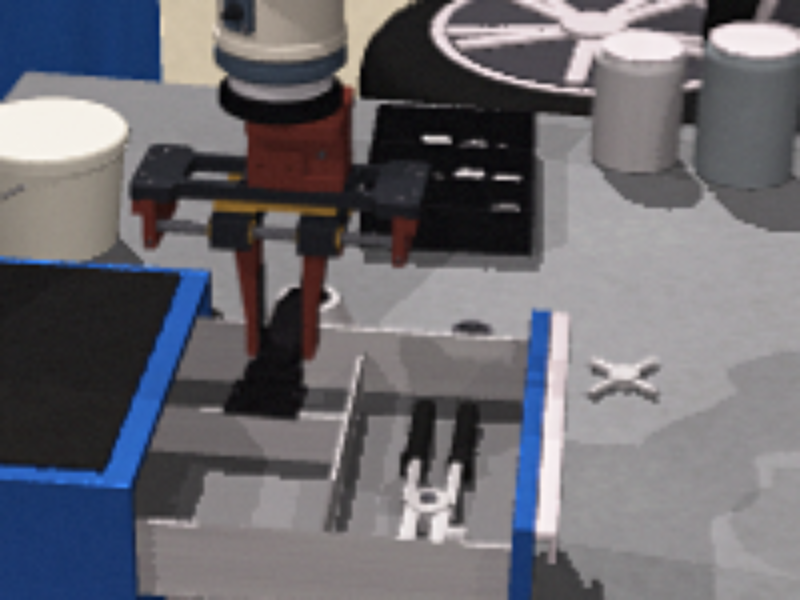

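The scraper is over the large bay, blade to the left. I'll lower it to about 6 mm above the floor, which keeps the gripper body about 10 mm above the chest top, then release.

Request:
jog_arm(deltas=[0.05,0.5,0.12,0.05,-0.26,0,0.6,0.05,1.5,0.12,0.05,-0.26,0,0.6,0.05,2.5,0.12,0.05,-0.26,0,0.6,0.05,3.3,0.12,0.05,-0.26,0,0.6,0.05,3.75,0.12,0.05,-0.26,0,0.6,0.05,3.85,0.12,0.05,-0.26,0,0.6,0.05,3.85,0.12,0.05,-0.26,0,0.6])

```text
clock: 12.9
tool_pos: [0.6637, 0.1288, 0.2897]
tool_rot: [-0.515, 0.483, -0.482, 0.519]
force: [0.2, 0.1, 0.2]
grip_width: 0.0262
```

```bash
python3 go.py .6619,.122,.289,3.4;python3 -c "
from h import *
im=shot('side','s7');cv2.imwrite('pics/s7c.png',cv2.resize(im['color'][130:280,210:410,::-1],None,fx=4,fy=4))"
```

```text
cur [0.664 0.129 0.29 ] phi 3.99 t 12.9 F [0.241 0.056 0.248] w 0.0262 q [0.173 0.629 1.577 0.005 0.931 0.101]
.6619,.122,.289,3.4 -> [0.221, 0.022, -0.075, -0.03, 0.099, -0.04]
```

View pics/s7c.png

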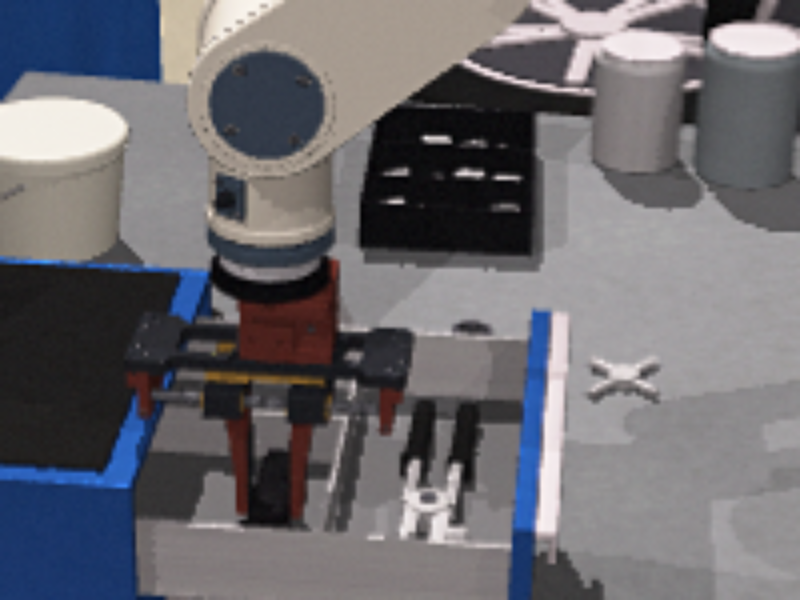

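Request:
jog_arm(deltas=[0.2,0.02,-0.03,0,0.1,0,0.6,0.2,0.03,-0.03,0,0.1,0,0.6,0.2,0.03,-0.03,0,0.1,0,0.1,0.2,0.03,-0.03,0,0.1,0,0.1,0.2,-0.5,-0.03,0,0.1,0,0.1,0.2,-2,-0.03,0,0.1,0,0.1,0.2,-4,-0.03,0,0.1,0,0.1,0.2,-4,-0.03,0,0.1,0,0.1])

```text
clock: 13.95
tool_pos: [0.6643, 0.1227, 0.4174]
tool_rot: [-0.509, 0.483, -0.487, 0.52]
force: [0.5, 0.0, 0.2]
grip_width: 0.0394
```

```bash
python3 -c "
from h import *
im=shot('side','s8');cv2.imwrite('pics/s8c.png',cv2.resize(im['color'][130:280,210:410,::-1],None,fx=4,fy=4))
T=dict(np.load('top0.npz')); print(atz(T,(165.75,270.5),.066))
S=dict(np.load('side0.npz')); print(atz(S,(270+140/4,330+60/4),.066))"; python3 go.py .544,.408,.33,-30
```

```text
[0.54259781 0.40628644 0.066     ]
[0.54391397 0.41256115 0.066     ]
cur [0.663 0.122 0.414] phi 3.41 t 14.0 F [-0.337 -0.204  0.198] w 0.0395 q [0.164 0.484 1.507 0.004 1.139 0.103]
.544,.408,.33,-30 -> [-9.723, 2.82, -3.436, -0.082, 5.569, -0.075]
```

View pics/s8c.png

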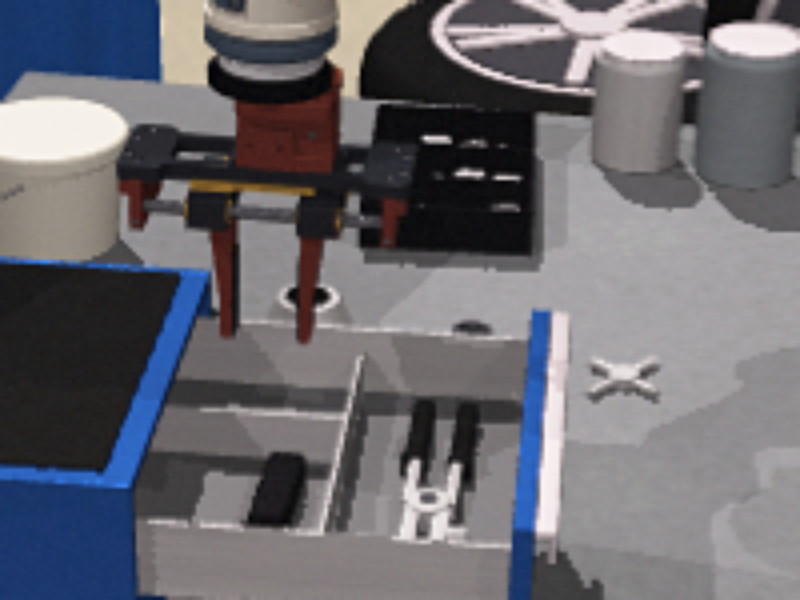

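The scraper is flat in the larger rear bay (crop 275,490). The tall socket is next.

Request:
jog_arm(deltas=[-2,0,-0.7,0,1,0,-0.4,-4,0.2,-1.4,0,2,0,-0.4,-6,0.5,-2.1,0,3.2,0,-0.4,-8,0.8,-2.8,0,4.4,0,-0.4,-9.72,1.2,-3.45,-0.08,5.57,-0.07,-0.4,-9.72,1.2,-3.45,-0.08,5.57,-0.07,-0.4,-9.72,1.2,-3.45,-0.08,5.57,-0.07,-0.4,-9.72,1.2,-3.45,-0.08,5.57,-0.07,-0.4])

```text
clock: 15.0
tool_pos: [0.5438, 0.4063, 0.3785]
tool_rot: [0.353, -0.613, 0.613, -0.353]
force: [-1.4, -0.4, -0.2]
grip_width: 0.0611
```

```bash
python3 go.py .5432,.408,.206,-30 ; python3 -c "
from h import *
im=shot('side','s9');cv2.imwrite('pics/s9c.png',cv2.resize(im['color'][230:430,220:420,::-1],None,fx=3,fy=3))"
```

```text
cur [0.544 0.406 0.378] phi -30.07 t 15.0 F [-1.402 -0.419 -0.158] w 0.0611 q [ 0.624  0.529  1.521 -0.     1.091  1.149]
.5432,.408,.206,-30 -> [-0.038, 5.75, -0.046, -0.001, -0.011, -0.002]
```

View pics/s9c.png

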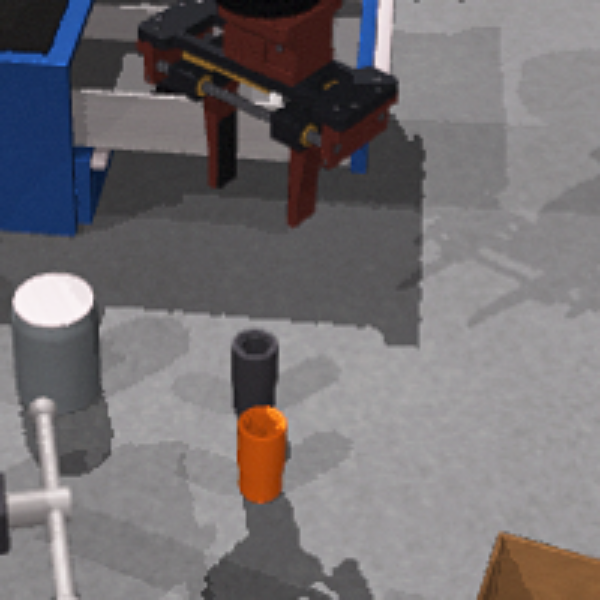

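Request:
jog_arm(deltas=[-0.04,1.5,-0.05,0,0,0,-0.4,-0.04,3,-0.05,0,0,0,-0.4,-0.04,4.5,-0.05,0,0,0,-0.4,-0.04,5.3,-0.05,0,0,0,-0.4,-0.04,5.55,-0.05,0,0,0,-0.4,-0.04,5.55,-0.05,0,0,0,-0.4,-0.04,5.55,-0.05,0,0,0,0.4,-0.04,5.55,-0.05,0,0,0,0.4,-0.04,5.55,-0.05,0,0,0,0.4,-0.04,5.55,-0.05,0,0,0,0.4], squeeze=40)

```text
clock: 16.3
tool_pos: [0.5434, 0.4083, 0.2131]
tool_rot: [-0.352, 0.613, -0.613, 0.354]
force: [-0.1, -0.5, 5.1]
grip_width: 0.0352
```

Request:
jog_arm(deltas=[0,-1,0,0,0,0,0.4,0,-2.5,0,0,0,0,0.4,0,-4.3,0,0,0,0,0.4,0,-6.1,0,0,0,0,0.4,0,-7.5,0,0,0,0,0.4,0,-7.5,0,0,0,0,0.4,0,-7.5,0,0,0,0,0.4])

```text
clock: 17.18
tool_pos: [0.5426, 0.4077, 0.4362]
tool_rot: [0.353, -0.613, 0.613, -0.353]
force: [0.1, 0.3, -2.8]
grip_width: 0.0352
```

```bash
python3 go.py .6730,-.0085,.43,-86.6 ; python3 -c "
from h import *
im=shot('side','s10');cv2.imwrite('pics/s10c.png',cv2.resize(im['color'][180:420,220:460,::-1],None,fx=3,fy=3)[:600])"
```

```text
cur [0.543 0.408 0.436] phi -30.08 t 17.175 F [ 0.119  0.302 -2.826] w 0.0352 q [0.627 0.472 1.474 0.    1.196 1.152]
.6730,-.0085,.43,-86.6 -> [9.827, 0.211, 10.716, -0.0, 9.42, 0.009]
```

View pics/s10c.png

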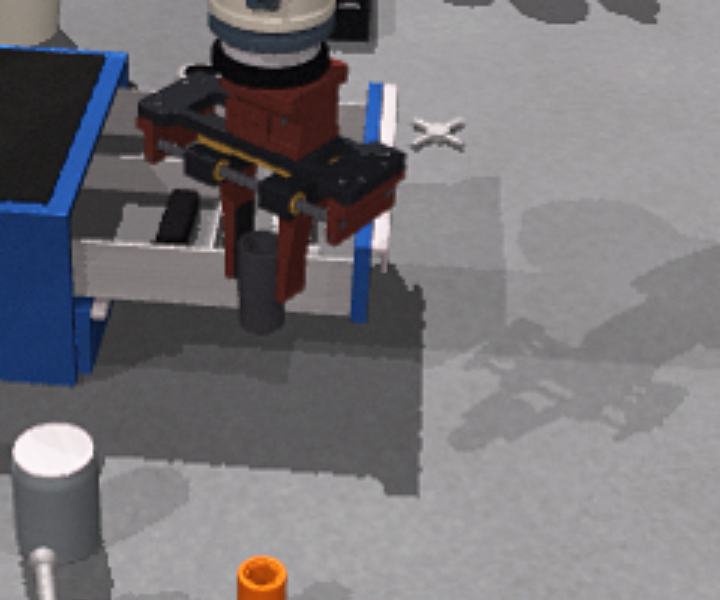

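Request:
jog_arm(deltas=[1.4,0,1.5,0,1.35,0,0.4,2.8,0,3,0,2.7,0,0.4,4.2,0,4.6,0,4.05,0,0.4,5.6,0,6.1,0,5.4,0,0.4,7,0,7.6,0,6.75,0,0.4,8.4,0,9.2,0,8.1,0,0.4,9.8,0,10.7,0,9.42,0,0.4,9.8,0,10.7,0,9.42,0,0.4,9.8,0,10.7,0,9.42,0,0.4,9.8,0,10.7,0,9.42,0,0.4])

```text
clock: 18.48
tool_pos: [0.6726, -0.0062, 0.4347]
tool_rot: [0.023, -0.706, 0.707, -0.02]
force: [0.7, 0.6, -1.0]
grip_width: 0.0353
```

```bash
python3 go.py .6725,-.0085,.3085,-86.6 ; python3 -c "
from h import *
im=shot('side','s11');cv2.imwrite('pics/s11c.png',cv2.resize(im['color'][130:280,210:410,::-1],None,fx=4,fy=4))
im=shot('top','t11');cv2.imwrite('pics/t11c.png',cv2.resize(im['color'][150:350,200:440,::-1],None,fx=3,fy=3))"
```

```text
cur [ 0.673 -0.006  0.435] phi -86.48 t 18.475 F [ 0.692  0.559 -1.05 ] w 0.0353 q [-0.027  0.465  1.49  -0.001  1.191  1.483]
.6725,-.0085,.3085,-86.6 -> [-0.009, 4.208, 0.073, -0.007, 0.02, 0.037]
```

View pics/s11c.png

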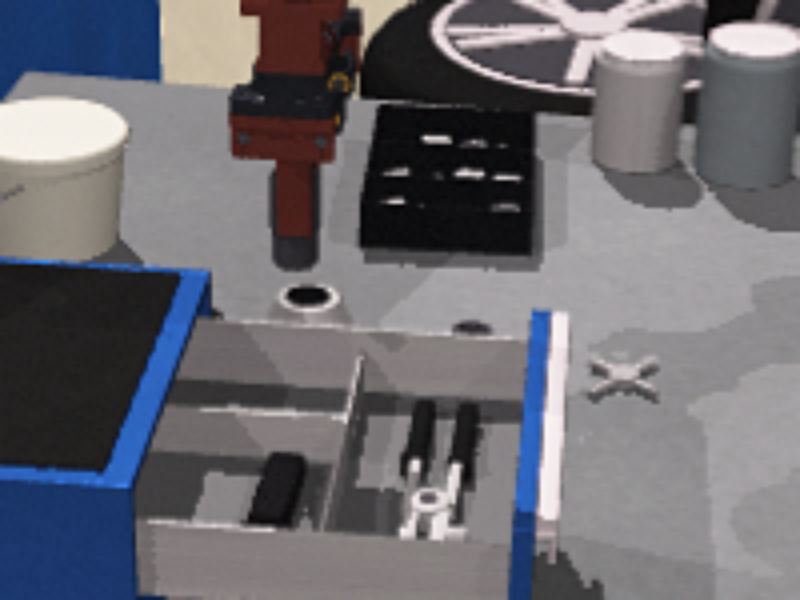

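View pics/t11c.png

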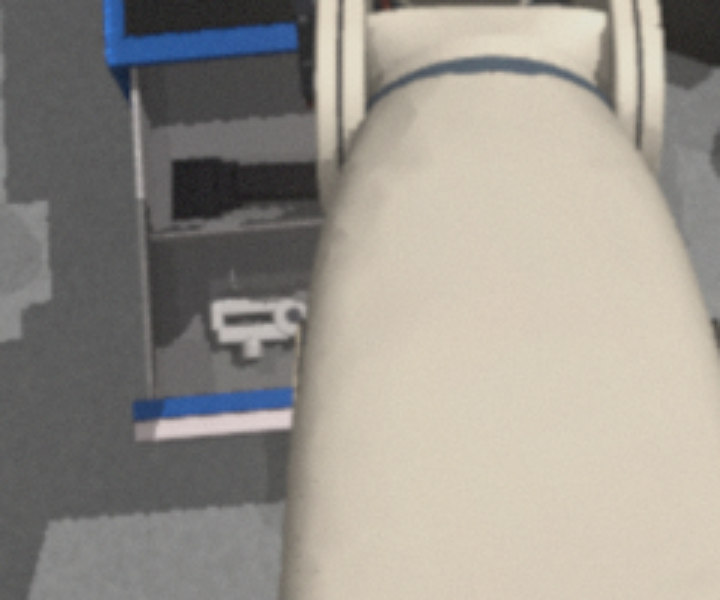

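The scraper and pliers are both well inside their bays. I'll lower the socket to about 1 mm above the floor.

Request:
jog_arm(deltas=[0,1,0.07,0,0,0,0.4,0,2,0.07,0,0,0,0.4,0,3,0.07,0,0,0,0.4,0,3.7,0.07,0,0,0,0.4,0,4.1,0.07,0,0,0,0.4,0,4.2,0.07,0,0,0,0.4,0,4.2,0.07,0,0,0,0.4])

```text
clock: 19.45
tool_pos: [0.6728, -0.0083, 0.3101]
tool_rot: [0.022, -0.706, 0.707, -0.021]
force: [0.1, -1.4, -2.4]
grip_width: 0.0348
```

```bash
python3 go.py .6725,-.0085,.3075,-86.6
```

```text
cur [ 0.673 -0.008  0.31 ] phi -86.47 t 19.45 F [ 0.054 -1.382 -2.429] w 0.0348 q [-0.03   0.6    1.575 -0.002  0.968  1.48 ]
.6725,-.0085,.3075,-86.6 -> [0.011, 0.087, 0.006, -0.011, 0.022, 0.015]
```

Request:
jog_arm(deltas=[0,0.06,0,0,0,0,0.4,0,0.09,0,0,0,0,0.4,0,0.09,0,0,0,0,-0.25,0,0.09,0,0,0,0,-0.25,0,0.09,0,0,0,0,-0.25,0,-1,0,0,0,0,-0.25,0,-3,0,0,0,0,-0.25,0,-4.5,0,0,0,0,-0.25,0,-4.5,0,0,0,0,-0.25])

```text
clock: 20.58
tool_pos: [0.6739, -0.0081, 0.4501]
tool_rot: [0.019, -0.706, 0.707, -0.024]
force: [0.5, 0.0, 0.0]
grip_width: 0.0551
```

```bash
python3 go.py .40,.0593,.44,3.4; python3 -c "
from h import *
im=shot('side','s12');cv2.imwrite('pics/s12c.png',cv2.resize(im['color'][130:280,210:410,::-1],None,fx=4,fy=4))"
```

```text
cur [ 0.674 -0.008  0.45 ] phi -86.47 t 20.575 F [0.48  0.017 0.002] w 0.0551 q [-0.029  0.451  1.475 -0.001  1.208  1.48 ]
.40,.0593,.44,3.4 -> [8.977, 0.27, -2.806, -0.066, -14.978, -0.038]
```

View pics/s12c.png

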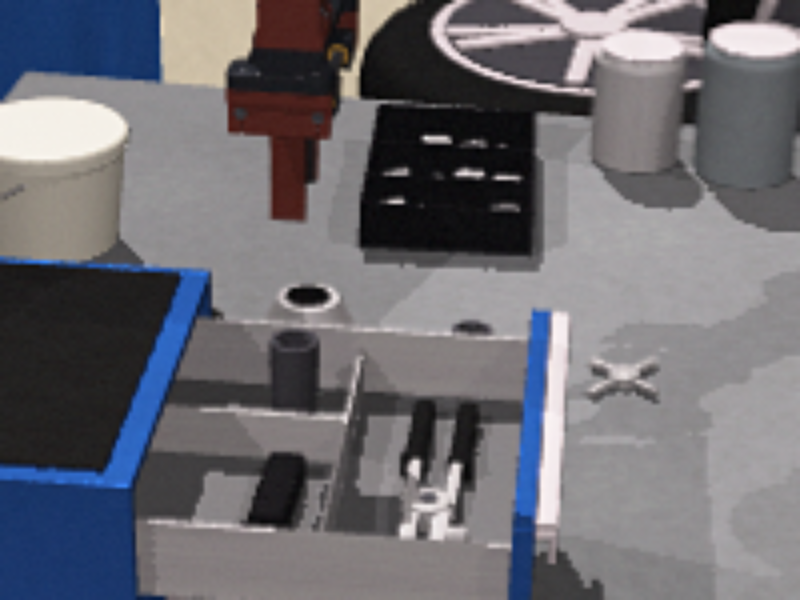

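All three tools are in: the socket stands upright at (295,370) in the crop, with the scraper and pliers flat. Now I'll move in front of the pull with the fingers shut.

```bash
python3 go.py .430,.061,.44,-86.6 .430,.061,.327,-86.6; python3 -c "
from h import *
P=cloud(shot('top','t12')); cv2.imwrite('pics/t12c.png',cv2.resize(cv2.imread('pics/t12.png')[150:350,200:440],None,fx=3,fy=3))"
```

```text
cur [ 0.673 -0.008  0.447] phi -86.47 t 20.625 F [-0.082 -0.044 -0.069] w 0.0549 q [-0.03   0.453  1.478 -0.001  1.207  1.48 ]
.430,.061,.44,-86.6 -> [7.951, 0.218, -2.8, -0.015, 0.022, -0.023]
.430,.061,.327,-86.6 -> [7.96, 3.985, -2.806, -0.015, 0.022, -0.023]
```

Request:
jog_arm(deltas=[2,0,-0.7,0,0,0,1,4,0,-1.4,0,0,0,1,6,0,-2.1,0,0,0,1,7.95,0.2,-2.8,0,0,0,1,7.95,0.2,-2.8,0,0,0,1,7.95,0.2,-2.8,0,0,0,1,7.95,1.5,-2.8,0,0,0,1,7.95,3,-2.8,0,0,0,1,7.95,3.95,-2.8,0,0,0,1,7.95,3.95,-2.8,0,0,0,1])

```text
clock: 21.92
tool_pos: [0.4301, 0.0605, 0.3248]
tool_rot: [0.024, -0.706, 0.707, -0.02]
force: [-0.0, -0.0, 0.3]
grip_width: 0.0004
```

```bash
python3 go.py .430,.061,.327,-86.6 .690,.0766,.327,-86.6; python3 -c "
from h import *
im=shot('side','s13');cv2.imwrite('pics/s13c.png',cv2.resize(im['color'][130:280,240:440,::-1],None,fx=4,fy=4))"
```

```text
cur [0.43  0.06  0.325] phi -86.51 t 21.925 F [-0.031 -0.03   0.326] w 0.0004 q [ 0.113  0.275  2.096 -0.002  0.776  1.624]
.430,.061,.327,-86.6 -> [0.003, -0.072, -0.017, -0.014, 0.015, 0.055]
.690,.0766,.327,-86.6 -> [-8.679, -0.122, -0.008, -0.014, 0.015, 0.055]
```

View pics/s13c.png

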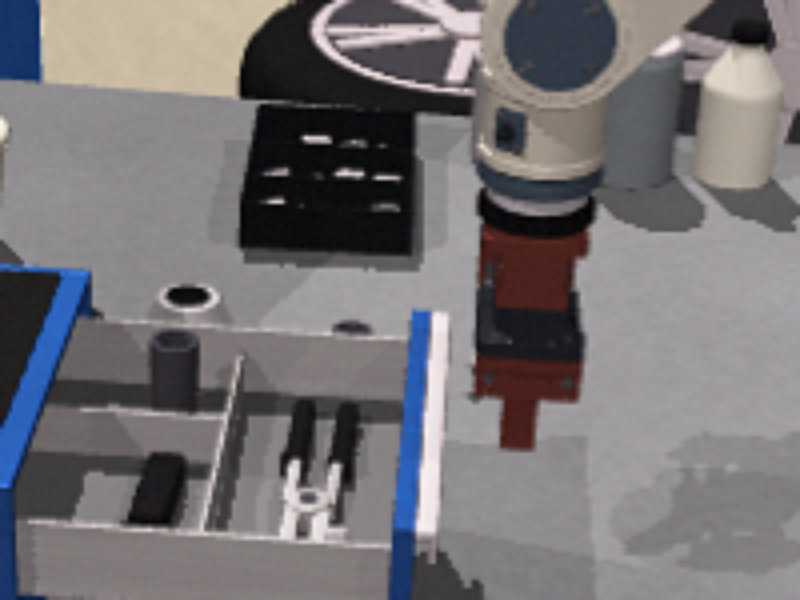

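The closed fingers are in front of the pull, pointing at the middle of its face. I'll push gently.

Request:
jog_arm(deltas=[-0.4,0,0,0,0,0,1,-0.8,0,0,0,0,0,1,-1.1,0,0,0,0,0,1,-1.3,0,0,0,0,0,1,-1.5,0,0,0,0,0,1,-1.75,0,0,0,0,0,1,-2.05,0,0,0,0,0,1,-2.4,0,0,0,0,0,1,-2.75,0,0,0,0,0,1,-3.1,0,0,0,0,0,1])

```text
clock: 23.22
tool_pos: [0.5242, 0.0663, 0.3259]
tool_rot: [0.023, -0.706, 0.707, -0.021]
force: [-4.1, 0.2, 2.5]
grip_width: 0.0005
```

```bash
python3 go.py .690,.0766,.326,-86.6; python3 -c "
from h import *
im=shot('side','s14');cv2.imwrite('pics/s14c.png',cv2.resize(im['color'][130:280,210:410,::-1],None,fx=4,fy=4))"
```

```text
cur [0.524 0.066 0.326] phi -86.50 t 23.225 F [-4.135  0.212  2.539] w 0.0005 q [ 0.104  0.394  1.899 -0.002  0.851  1.614]
.690,.0766,.326,-86.6 -> [-5.536, -0.019, -0.005, -0.013, 0.016, 0.028]
```

View pics/s14c.png

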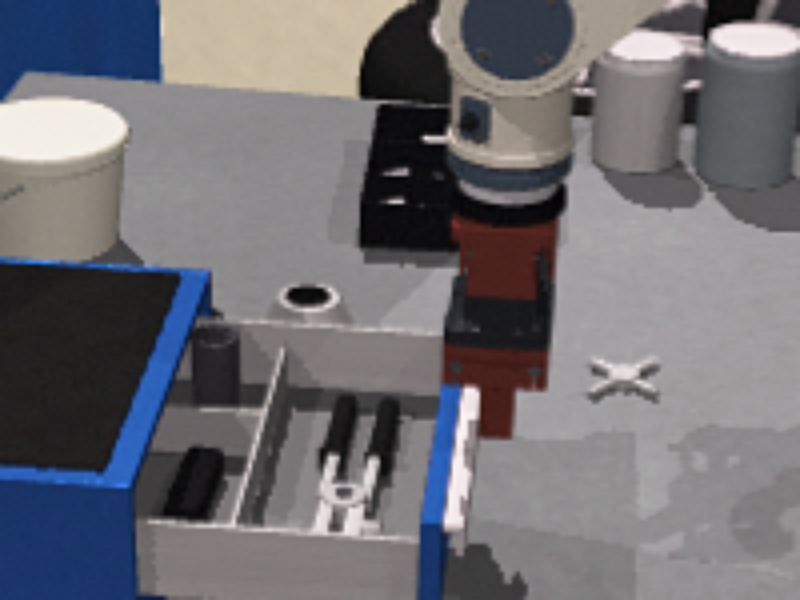

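The drawer is sliding at about 4 N and the contents are steady. Continuing.

Request:
jog_arm(deltas=[-0.2,0,0,0,0,0,1,-0.5,0,0,0,0,0,1,-0.85,0,0,0,0,0,1,-1.2,0,0,0,0,0,1,-1.55,0,0,0,0,0,1,-1.9,0,0,0,0,0,1,-2.25,0,0,0,0,0,1,-2.6,0,0,0,0,0,1,-2.95,0,0,0,0,0,1,-3.3,0,0,0,0,0,1])

```text
clock: 24.52
tool_pos: [0.625, 0.0724, 0.3259]
tool_rot: [0.022, -0.706, 0.707, -0.021]
force: [-2.6, -1.1, -2.9]
grip_width: 0.0003
```

Request:
jog_arm(deltas=[-0.25,0,0,0,0,0,1,-0.55,0,0,0,0,0,1,-0.85,0,0,0,0,0,1,-1.15,0,0,0,0,0,1,-1.4,0,0,0,0,0,1,-1.65,0,0,0,0,0,1,-1.85,0,0,0,0,0,1,-2,0,0,0,0,0,1])

```text
clock: 25.52
tool_pos: [0.6854, 0.0761, 0.3261]
tool_rot: [0.022, -0.706, 0.707, -0.021]
force: [-1.7, -0.2, 1.9]
grip_width: 0.0004
```

```bash
python3 go.py .6997,.0766,.326,-86.6; python3 -c "
from h import *
im=shot('side','s15');cv2.imwrite('pics/s15c.png',cv2.resize(im['color'][130:280,190:390,::-1],None,fx=4,fy=4))"
```

```text
cur [0.685 0.076 0.326] phi -86.51 t 25.525 F [-1.706 -0.201  1.916] w 0.0004 q [ 0.094  0.603  1.526 -0.002  1.013  1.604]
.6997,.0766,.326,-86.6 -> [-0.477, 0.003, 0.013, -0.013, 0.015, 0.004]
```

View pics/s15c.png

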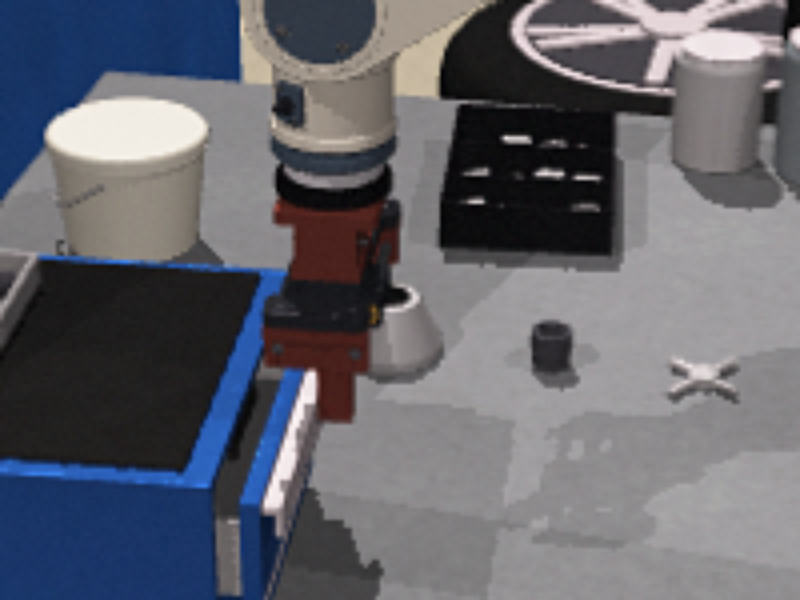

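Request:
jog_arm(deltas=[-0.15,0,0,0,0,0,1,-0.3,0,0,0,0,0,1,-0.4,0,0,0,0,0,1,-0.45,0,0,0,0,0,1,-0.45,0,0,0,0,0,1])

```text
clock: 26.2
tool_pos: [0.6996, 0.077, 0.3262]
tool_rot: [0.021, -0.706, 0.707, -0.022]
force: [-1.5, -0.2, 0.5]
grip_width: 0.0005
```

Request:
jog_arm(deltas=[-0.1,0,0,0,0,0,1,-0.2,0,0,0,0,0,1,-0.2,0,0,0,0,0,1])

```text
clock: 26.58
tool_pos: [0.7026, 0.0772, 0.3262]
tool_rot: [0.025, -0.706, 0.707, -0.018]
force: [-21.4, -1.3, 13.7]
grip_width: 0.0007
```

```bash
python3 -c "
from h import *
im=shot('side','s16');cv2.imwrite('pics/s16c.png',cv2.resize(im['color'][130:280,190:390,::-1],None,fx=4,fy=4))"
```

```text
(no output)
```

View pics/s16c.png

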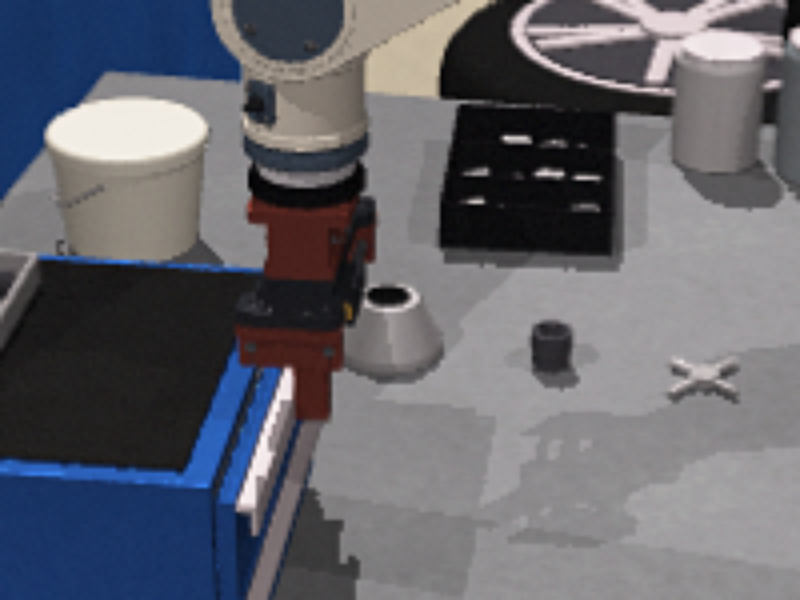

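The drawer is against its stop: 21 N and no visible gap. I'll back off.

Request:
jog_arm(deltas=[0.2,0,0,0,0,0,1,1,0,0,0,0,0,1,2.5,0,0,0,0,0,1,4,0,0,0,0,0,1,5,-2,0,0,0,0,1,6,-3,0,0,0,0,1,7,-3,0,0,0,0,1,7,-3,0,0,0,0,1,7,-3,0,0,0,0,1,7,-3,0,0,0,0,1])

```text
clock: 27.88
tool_pos: [0.4949, 0.0647, 0.4179]
tool_rot: [0.025, -0.706, 0.707, -0.018]
force: [0.8, 0.1, -0.3]
grip_width: 0.0003
```

```bash
python3 go.py; python3 - <<'E'
from h import *
im=shot('side','s17');cv2.imwrite('pics/s17c.png',cv2.resize(im['color'][130:280,190:390,::-1],None,fx=4,fy=4))
T=shot('top','t17'); P=cloud(T)
q=P[130:260,225:250].reshape(-1,3)
for c in range(240,380,8):
    col=P[120:260,c]; r=np.where((col[:,2]>.14))[0]; w=atz(T,(c,120+r.max()+.5),.164); print(c,w[:2], 'dist ahead of edge line %.4f'%((-0.0602*w[1]+.742-w[0])*.998))
T0=dict(np.load('top0.npz'))
for n,th in (('cone',(465,190)),('x',0)): pass
d=np.abs(T['color'].astype(int)-T0['color'].astype(int)).sum(2)
for n,b in dict(tin=(148,190,188,225),orange=(120,268,150,292),cone=(440,175,490,218),short=(455,240,478,260),valve=(448,288,488,322)).items():
    print(n,d[b[1]:b[3],b[0]:b[2]].mean())
E
```

```text
cur [0.495 0.065 0.418] phi -86.51 t 27.875 F [ 0.768  0.09  -0.257] w 0.0003 q [ 0.106  0.223  1.889 -0.001  1.04   1.617]
240 [0.70035211 0.21983879] dist ahead of edge line 0.0284
248 [0.69758717 0.20281947] dist ahead of edge line 0.0321
256 [0.54490586 0.1851894 ] dist ahead of edge line 0.1856
264 [0.54445459 0.16875019] dist ahead of edge line 0.1870
272 [0.5440034  0.15232935] dist ahead of edge line 0.1884
280 [0.54355227 0.13592602] dist ahead of edge line 0.1899
288 [0.54310116 0.11953933] dist ahead of edge line 0.1913
296 [0.54265007 0.10316843] dist ahead of edge line 0.1928
304 [0.54219897 0.08681246] dist ahead of edge line 0.1942
312 [0.54174783 0.07047057] dist ahead of edge line 0.1956
320 [0.54129663 0.05414192] dist ahead of edge line 0.1970
328 [0.54084535 0.03782567] dist ahead of edge line 0.1985
336 [0.54039397 0.02152098] dist ahead of edge line 0.1999
344 [0.53994246 0.00522701] dist ahead of edge line 0.2013
352 [ 0.5394908  -0.01105708] dist ahead of edge line 0.2028
360 [ 0.53903897 -0.02733213] dist ahead of edge line 0.2042
368 [ 0.71171409 -0.05097877] dist ahead of edge line 0.0333
376 [ 0.7200715  -0.06822789] dist ahead of edge line 0.0260
tin 26.389285714285716
orange 25.580555555555556
cone 10.913023255813954
short 17.82608695652174
valve 31.325
```

View pics/s17c.png

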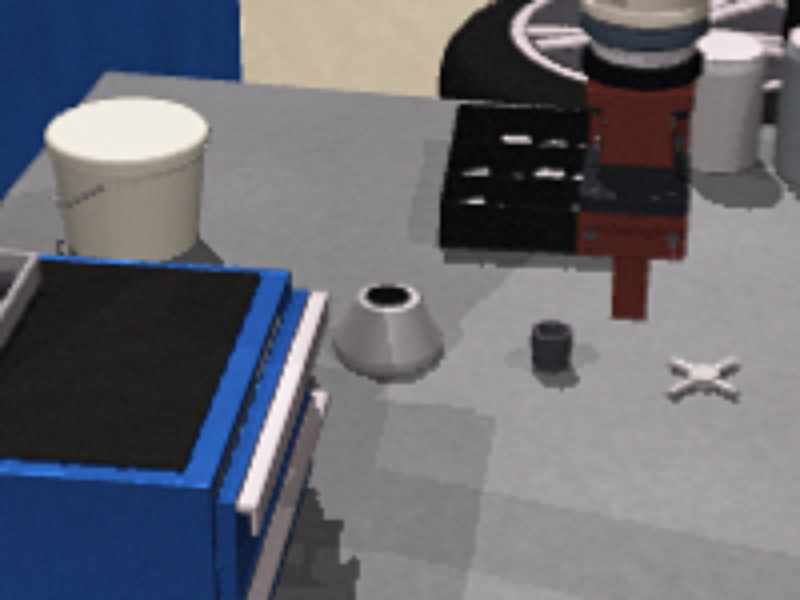

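View pics/t17.png

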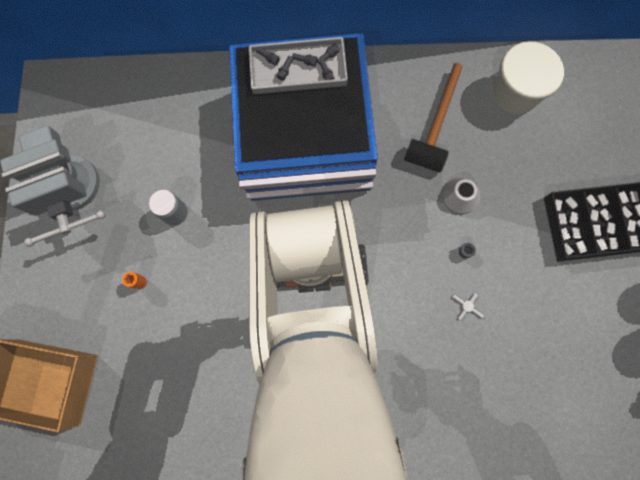

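```bash
python3 - <<'E'
from h import *
T=env.get_image('top'); P=cloud(T)
for tag in('now',):
    L=[]
    for c in range(246,370,4):
        col=P[150:205,c]; r=np.where(col[:,2]>.152)[0]; w=atz(T,(c,150+r.max()+.5),.164); L.append((-0.0602*w[1]+.742-w[0])*.998)
    print('pull face ahead of edge, median %.4f'%np.median(L), np.percentile(L,[10,90]))
T0=dict(np.load('top0.npz')); P0=cloud(T0)
L=[]
for c in range(254,380,4):
    col=P0[260:310,c]; r=np.where(col[:,2]>.152)[0]; w=atz(T0,(c,260+r.max()+.5),.164); L.append((-0.0602*w[1]+.742-w[0])*.998)
print('at start',np.median(L))
E
```

```text
pull face ahead of edge, median 0.0302 [0.028867 0.083571]
at start 0.26149590075586004
```

```bash
python3 -c "
from cell import env
print(env.close_job()); s=env.read_state(); print(s['clock'],s['force'])"
```

```text
the job is handed in; nothing more can be done
None
the job is handed in; nothing more can be done
```

All three tools went into the drawer: the pliers flat in the long front bay, the scraper flat in the larger rear bay, and the tall dark socket upright in the smaller one. I then pushed the drawer shut, backed the arm off clear, and handed the job in at about 28 s.

- **Tools in their bays:** pictures taken after each placing showed every tool where it should be. All three were still in place in a picture about a third of the way through the push. I could not see the contents once the drawer was shut.
- **Drawer shut:** it met a firm stop at about 21 N. The pull's face then measured 30 mm in front of the chest edge, against 28 mm when shut, so about 2 mm off and within the 8 mm allowed.
- **Bench items:** in the last pictures the cone, short socket, valve tool, tin and orange socket appear where they were. My before/after pixel comparison of them settled nothing, because the arm's shadow differs between the pictures, so this rests on looking at them.

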